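Load a tray of sample tubes into the bench warmer

TASK

Slide the cover of the sample warmer fully open, then lift the steel tray that has the sample tubes lying in it by its handle, carry it level so that no tube falls out, and set it down flat on the floor of the warmer's well without dropping it. Then slide the cover fully shut over it and let go, leaving the empty tray and everything else on the bench where they stand.

Things in the scene. Friction and masses are not known exactly. Their poses are not given: they have to be found in the camera images.
- warmer: grey bench warmer, a fixed low housing 200 mm deep (its x, from -100 to +100 mm) and 370 mm wide (its y, from -100 to +270 mm), top face 100 mm above the table. A square-cornered well, open upwards, is sunk in its -y part: 140 mm along x, 156 mm along y, centred on the origin, its floor 12 mm above the table. Origin on the table under the well's centre, z up, y along the cover's sliding direction (opening)
- well_floor (a point): centre of the well's floor, 12 mm above the table; axes as the warmer's
- cover (a joint): position of the warmer's flat sliding cover in m: 0 fully shut over the well, growing as it slides along the warmer's +y, 0.17 fully open (well wholly uncovered). The cover is an aluminium plate 190 mm (x) by 172 mm (y), lying 102 to 108 mm above the table; it stays where it is left and takes about 2 N to slide. At the start it is shut or up to 30 mm open
- cover_grip (a point): middle of the cover's handle, where to grip it: the handle is a solid black upright bar in the middle of the cover, 80 mm long along the warmer's x, 12 mm thick along y, standing 45 mm above the plate (top 153 mm above the table); this point is 138 mm above the table (15 mm below the handle's top) and travels with the cover; axes as the warmer's
- tray: stainless tray, 120 mm (its x) by 84 mm (its y), rim 16 mm high, sheet walls 3 mm; over its middle runs a rigid fixed handle: a flat bar along its x, 114 mm long, 10 mm thick (in y), 20 mm high, spanning 60 to 80 mm above the underside, carried on a post at each end. Origin at the centre of the underside, z up. This is the one that holds the three tubes; with them it weighs 0.25 to 0.45 kg. It stands in one of two places on the table's right side, the empty tray in the other
- tray_grip (a point): middle of the tray's handle bar, 70 mm above the tray's underside (10 mm below the bar's top); axes as the tray's
- tube0: a plain capped sample tube, 90 mm long, 18 mm across (19 mm at its 20 mm long grey cap), about 22 g, lying loose in the tray; origin at mid-length on its axis, x along the tube towards the cap
- tube1: a plain capped sample tube, 90 mm long, 18 mm across (19 mm at its 20 mm long grey cap), about 22 g, lying loose in the tray; origin at mid-length on its axis, x along the tube towards the cap
- tube2: a plain capped sample tube, 90 mm long, 18 mm across (19 mm at its 20 mm long grey cap), about 22 g, lying loose in the tray; origin at mid-length on its axis, x along the tube towards the cap
- empty_tray: bystander: stainless tray, 120 mm (its x) by 84 mm (its y), rim 16 mm high, sheet walls 3 mm; over its middle runs a rigid fixed handle: a flat bar along its x, 114 mm long, 10 mm thick (in y), 20 mm high, spanning 60 to 80 mm above the underside, carried on a post at each end. Origin at the centre of the underside, z up. Same as the other tray, but with nothing in it
- tip_box: bystander: white pipette-tip box with blue top, 85 by 125 mm, 74 mm high; origin centre of underside. Beside it along the far edge of the table stand other racks and a bottle, up to 180 mm high
- beaker: bystander: empty glass beaker, 72 mm across, 85 mm high; origin centre of underside
- jar: bystander: amber glass jar with a lid, 64 mm across, 100 mm high; origin centre of underside
Mind the look-alikes: they are no part of the job. What is shaped like the tray but green is not meant. Leave any green look-alike of the tube0 alone.

How it is judged:
By the outcome, as a careful person would: the job done as asked, in the order asked, and still so for the second after the job is handed in, with the robot touching nothing.
It also fails if it takes over 70 s, if anything falls off the work surface, if the arm or the gripper's body presses on something with over 40 N, if the wrist force passes 120 N, or if a joint passes its speed limit or range.

ROBOT

A 6-joint arm with a two-finger parallel gripper is mounted at the origin on the work surface. World frame = base frame: x ahead of the robot, y to its left, z up, the work surface at z = 0. Lengths are in m, angles in degrees, forces in N, time in s.
With the tool pointing down it reaches from about 0.25 to 0.725 m from the base axis. Payload 9.7 kg.
Tool frame: the origin (TCP) lies midway between the tips of the shut fingers; the grasp point (between the pads) lies 19 mm behind it; z points along the fingers, y is the line along which they close (so a half turn about z gives the same grasp; the last joint's range is limited). The gripper opens to 85 mm and grips with 20 to 120 N. Pads are 22 mm wide; open, the fingers measure 114 mm over their backs; the gripper's body (76 mm by 85 mm) begins 54 mm behind the grasp point. The pads swing forward as they close: fully open they stand 13 mm farther back than shut.
Start: joints at [76.604, 4.979, 10.078, 95.1, 0, 90], TCP at [0.127, 0.535, 0.231] pointing down, gripper open.
Joint ranges: [-179.16, 179.16], [-48.56, 103.87], [-65.8, 70.77], [-126.05, 130.52], [-82.76, 87.17], [-180, 180]. Speed limits (degrees/s): [127.2, 127.2, 147.25, 180, 180, 180].

INTERFACE

Orientations are given as [roll, pitch, yaw] about the fixed x, y, z axes, in that order (R = Rz(yaw) Ry(pitch) Rx(roll)).
In Python, from workcell import bot gives the robot as it stands.
- The arm moves only by the shell command python3 -m crank 'ROWS' [FORCE]. ROWS is JSON, a list of rows, each an object with "gripper": the finger opening in mm, from 0 to 85.4; "travel": the shift along the tool's x, y, z in mm, a list of three; "twist": the turn, a rotation vector about the tool's x, y, z in rad, a list of three. In form: [{"gripper": gripper, "travel": [tx, ty, tz], "twist": [rx, ry, rz]}, ...]. A call has 1 to 12 rows; each row shifts and turns the commanded pose from where the row before left it, along the tool's axes as they then stand; what a row does not reach is not made up. A row lasts 1/8 s, in which the tool goes at most 62.5 mm and 10.7 degrees, less where a joint would pass 70% of its speed; a pose out of reach is approached as far as the arm can. A call is refused whole if a number of a shift passes 62.5 or a number of a turn 0.188, either way. A call with a gripper value outside its range is refused whole. The fingers move at their own pace and stop on an object; FORCE is the grip in N (left out, the last holds). Time passes only in rows, so rows that do not move let the fingers close. It gives the time, the measured TCP pose, the force, the opening and the grip force at its end, in the units of the state.
- bot.get_obs(): the state, without advancing time (a new reading comes with each control period).
- bot.camera(name): name is "scene" or "top"; returns the picture (480x640x3 uint8, red, green, blue); there is no depth.
- bot.calibration(name): a dict with "vfov" (degrees; the focal length in pixels is half the picture's height over the tangent of half this angle, whatever the lens; pixels are square), "cx", "cy" (the principal point, pixels), "k1" (the pictures are not rectified: a ray, as slopes to the right and down, at radius r is drawn at 1 + k1 r^2 times it, then the intrinsics apply), "camera_from_world" (4x4, takes a point from world to camera coordinates). Camera axes: x right, y down, z forward; pixel columns grow to the right and rows downward; lengths in m; the calibration is good to about 2 mm. A picture is of the moment at which its call begins. calibration takes no time and is no camera call.
- bot.job_done(): hands the job in; it is judged then, once.
The state is a dict: "time": time; "q": joint angles; "qd": joint speeds; "joint_efforts": joint torques, N m; "ee_pos": TCP position; "tcp_rot": TCP orientation; "wrist_force": force on the tool from outside, world axes, zero at the start; "torque": the same for the moment, N m; "opening": finger opening in m; "grasp_force": force on a finger pad.
Only numpy, scipy, OpenCV 4.12 (cv2) and the standard library are available. Lean on these libraries where they do the work, as an engineer would, in place of code of your own. Each camera call takes 0.05 s, during which the arm holds its last target. There are 200 camera calls.

## Working session

There is one attempt and no reset: what is moved stays moved. The work goes in short steps, Python scripts to look and compute and a shell command to move; the robot and the scene stay as the last step left them, time stands still between calls to the robot, and variables do not carry over. Pictures are saved under pics/ and viewed, at most 10 in all, crops included, and the job is handed in when it is done.

```bash
mkdir -p pics; cat > h.py <<'E'
import numpy as np, cv2
from workcell import bot
def snap(n,f):
    im=bot.camera(n); cv2.imwrite('pics/'+f,cv2.cvtColor(im,cv2.COLOR_RGB2BGR)); return im
def cal(n):
    c=bot.calibration(n); f=240/np.tan(np.radians(c['vfov']/2)); return c,f,np.array(c['camera_from_world'])
def ray(n,u,v,z):
    c,f,T=cal(n); d=np.array([(u-c['cx'])/f,(v-c['cy'])/f]); s=d.copy()
    for _ in range(50): s=d/(1+c['k1']*(s@s))
    R,t=T[:3,:3],T[:3,3]; o=-R.T@t; w=R.T@np.array([s[0],s[1],1]); return o+w*(z-o[2])/w[2]
def proj(n,p):
    c,f,T=cal(n); q=T[:3,:3]@np.array(p)+T[:3,3]; s=q[:2]/q[2]; s=s*(1+c['k1']*(s@s)); return np.round([c['cx']+f*s[0],c['cy']+f*s[1]],1)
E
python3 - <<'E'
from h import *
snap('top','t0.png');snap('scene','s0.png')
o=bot.get_obs();print(o['ee_pos'],o['tcp_rot'],o['opening'],o['time'])
for n in('top','scene'):
    T=cal(n)[2];print(n,-T[:3,:3].T@T[:3,3])
E
```

```text
[0.12738454 0.53481851 0.23066024] [-1.79931131e+02  9.74232395e-04  1.66602073e+02] 0.08521681082558408 0.1
top [ 0.44427078 -0.17524108  1.13932449]
scene [ 0.96630614 -0.34909832  0.82258502]
```

View pics/t0.png

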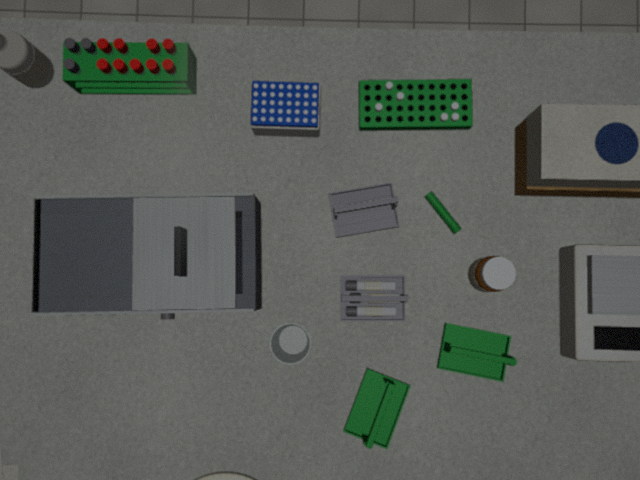

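View pics/s0.png

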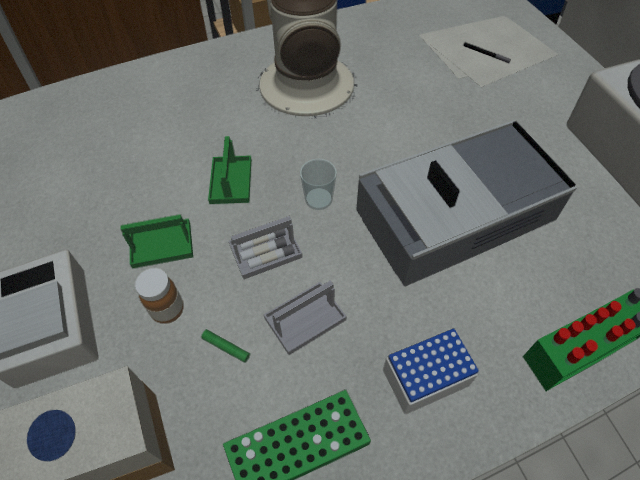

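The tray with tubes is at top (373,298); the steel one at (363,210) is empty; the green ones at (475,350) and (377,407) and the green tube at (442,212) are look-alikes. The cover handle is at (180,250). I'll confirm this in one enlarged crop.

```bash
python3 - <<'E'
from h import *
im=cv2.imread('pics/t0.png')
a=cv2.resize(im[260:335,325:425],None,fx=6,fy=6,interpolation=cv2.INTER_CUBIC)
cv2.imwrite('pics/c1.png',a)
b=cv2.resize(im[185:330,25:270],None,fx=3.2,fy=3.2,interpolation=cv2.INTER_CUBIC)
cv2.imwrite('pics/c2.png',b)
E
```

```text
(no output)
```

View pics/c1.png

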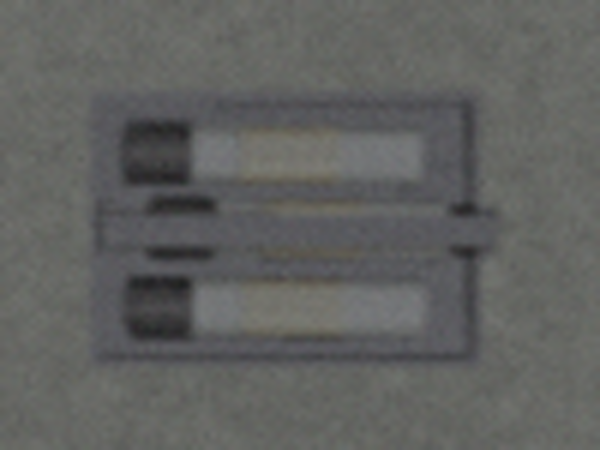

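View pics/c2.png

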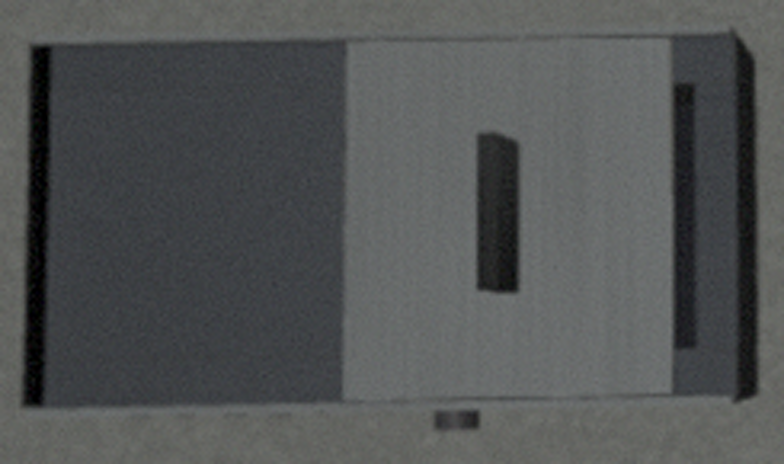

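Crop c1 shows three grey-capped tubes in the steel tray, with the bar spanning crop (97,213)–(495,247). Crop c2 shows the cover plate at 345..673, handle top around (487,212), and a strip of open well at 673..695.

```bash
python3 - <<'E'
from h import *
np.set_printoptions(precision=4,suppress=True)
A=lambda x,y:(325+x/6,260+y/6); B=lambda x,y:(25+x/3.2,185+y/3.2)
R=lambda p,z:ray('top',*p,z)
for nm,p,z in [('barL',A(97,230),.08),('barR',A(495,230),.08),('trTL',A(95,97),.016),('trTR',A(475,97),.016),('trBL',A(95,358),.016),('trBR',A(475,358),.016),
 ('hTL',B(30,45),.1),('hBL',B(22,405),.1),('hTR',B(735,33),.1),('hBR',B(737,398),.1),
 ('cTL',B(347,40),.108),('cBL',B(343,400),.108),('cTR',B(672,36),.108),('cBR',B(673,394),.108),
 ('wellT',B(695,85),.1),('wellB',B(695,348),.1),('hanT',B(487,133),.153),('hanB',B(487,292),.153),('hanbaseR',B(518,212),.108)]:
    print(nm,R(p,z)[:2])
E
```

```text
barL [ 0.4345 -0.198 ]
barR [ 0.4372 -0.3125]
trTL [ 0.4745 -0.1979]
trTR [ 0.4771 -0.3142]
trBL [ 0.3951 -0.1996]
trBR [ 0.3978 -0.3152]
hTL [0.5919 0.3282]
hBL [0.4017 0.3204]
hTR [ 0.6076 -0.0453]
hBR [ 0.4129 -0.0528]
cTL [0.5976 0.1589]
cBL [0.4078 0.1516]
cTR [ 0.6039 -0.0129]
cBR [ 0.4145 -0.0201]
wellT [ 0.579  -0.0248]
wellB [ 0.4387 -0.0297]
hanT [0.5451 0.0717]
hanB [0.4648 0.0683]
hanbaseR [0.5082 0.0649]
```

```bash
python3 -m crank '[{"gripper":85,"travel":[0,0,0],"twist":[0,0,-0.1357]},{"gripper":85,"travel":[0,0,0],"twist":[0,0,-0.1357]},{"gripper":85,"travel":[-36,-48,0],"twist":[0,0,0]},{"gripper":85,"travel":[-36,-48,0],"twist":[0,0,0]},{"gripper":85,"travel":[-36,-48,0],"twist":[0,0,0]},{"gripper":85,"travel":[-36,-48,0],"twist":[0,0,0]},{"gripper":85,"travel":[-36,-48,0],"twist":[0,0,0]},{"gripper":85,"travel":[-36,-48,0],"twist":[0,0,0]},{"gripper":85,"travel":[-36,-48,0],"twist":[0,0,0]},{"gripper":85,"travel":[-36,-48,0],"twist":[0,0,0]},{"gripper":85,"travel":[-36,-48,0],"twist":[0,0,0]},{"gripper":85,"travel":[0,0,0],"twist":[0,0,0]}]' 40
```

```text
time: 1.6
ee_pos: [0.4689, 0.1125, 0.2303]
tcp_rot: [-180.0, -0.1, -178.1]
wrist_force: [-0.5, 0.6, 0.6]
opening: 0.0849
grasp_force: 0.0
```

```bash
python3 -m crank '[{"gripper":85,"travel":[-35,-44,0],"twist":[0,0,0]},{"gripper":85,"travel":[0,0,20],"twist":[0,0,0]},{"gripper":85,"travel":[0,0,30],"twist":[0,0,0]},{"gripper":85,"travel":[0,0,30],"twist":[0,0,0]},{"gripper":85,"travel":[0,0,20],"twist":[0,0,0]},{"gripper":85,"travel":[0,0,10],"twist":[0,0,0]},{"gripper":12,"travel":[0,0,0],"twist":[0,0,0]},{"gripper":5,"travel":[0,0,0],"twist":[0,0,0]},{"gripper":5,"travel":[0,0,0],"twist":[0,0,0]},{"gripper":5,"travel":[0,0,0],"twist":[0,0,0]},{"gripper":5,"travel":[0,0,0],"twist":[0,0,0]},{"gripper":5,"travel":[0,0,0],"twist":[0,0,0]}]' 40
```

```text
time: 3.1
ee_pos: [0.5043, 0.0728, 0.1219]
tcp_rot: [-180.0, 0.1, -177.8]
wrist_force: [-0.2, -1.4, 6.0]
opening: 0.0111
grasp_force: 40.8
```

```bash
python3 -m crank '[{"gripper":5,"travel":[0,8,0],"twist":[0,0,0]},{"gripper":5,"travel":[0,16,0],"twist":[0,0,0]},{"gripper":5,"travel":[0,16,0],"twist":[0,0,0]},{"gripper":5,"travel":[0,16,0],"twist":[0,0,0]},{"gripper":5,"travel":[0,16,0],"twist":[0,0,0]},{"gripper":5,"travel":[0,16,0],"twist":[0,0,0]},{"gripper":5,"travel":[0,16,0],"twist":[0,0,0]},{"gripper":5,"travel":[0,16,0],"twist":[0,0,0]},{"gripper":5,"travel":[0,14,0],"twist":[0,0,0]},{"gripper":5,"travel":[0,5,0],"twist":[0,0,0]},{"gripper":5,"travel":[0,4,0],"twist":[0,0,0]},{"gripper":5,"travel":[0,0,0],"twist":[0,0,0]}]' 40
```

```text
time: 4.6
ee_pos: [0.4985, 0.2163, 0.1219]
tcp_rot: [179.9, 0.0, -177.8]
wrist_force: [-3.5, 2.5, 7.0]
opening: 0.0112
grasp_force: 41.1
```

```bash
python3 -m crank '[{"gripper":5,"travel":[0,2,0],"twist":[0,0,0]},{"gripper":5,"travel":[0,2,0],"twist":[0,0,0]},{"gripper":5,"travel":[0,2,0],"twist":[0,0,0]},{"gripper":5,"travel":[0,2,0],"twist":[0,0,0]},{"gripper":5,"travel":[0,0,0],"twist":[0,0,0]}]' 40
```

```text
time: 5.22
ee_pos: [0.4983, 0.221, 0.1219]
tcp_rot: [-179.7, 0.0, -177.9]
wrist_force: [-2.4, -18.7, 9.7]
opening: 0.0113
grasp_force: 41.8
```

```bash
python3 -m crank '[{"gripper":5,"travel":[0,-2,0],"twist":[0,0,0]},{"gripper":60,"travel":[0,0,0],"twist":[0,0,0]},{"gripper":60,"travel":[0,0,0],"twist":[0,0,0]},{"gripper":60,"travel":[0,0,0],"twist":[0,0,0]},{"gripper":60,"travel":[0,0,-20],"twist":[0,0,0]},{"gripper":60,"travel":[0,0,-40],"twist":[0,0,0]},{"gripper":60,"travel":[0,0,-40],"twist":[0,0,0.176]},{"gripper":60,"travel":[0,0,-10],"twist":[0,0,0.176]},{"gripper":60,"travel":[0,0,0],"twist":[0,0,0.176]},{"gripper":60,"travel":[0,0,0],"twist":[0,0,0.176]},{"gripper":60,"travel":[0,0,0],"twist":[0,0,0.176]},{"gripper":60,"travel":[0,0,0],"twist":[0,0,0.176]}]' 40 && python3 -m crank '[{"gripper":85,"travel":[0,0,0],"twist":[0,0,0.176]},{"gripper":85,"travel":[0,0,0],"twist":[0,0,0.176]},{"gripper":85,"travel":[0,0,0],"twist":[0,0,0.176]},{"gripper":85,"travel":[-53,-8,0],"twist":[0,0,0]},{"gripper":85,"travel":[-53,-8,0],"twist":[0,0,0]},{"gripper":85,"travel":[-53,-8,0],"twist":[0,0,0]},{"gripper":85,"travel":[-53,-8,0],"twist":[0,0,0]},{"gripper":85,"travel":[-53,-8,0],"twist":[0,0,0]},{"gripper":85,"travel":[-53,-8,0],"twist":[0,0,0]},{"gripper":85,"travel":[-53,-8,0],"twist":[0,0,0]},{"gripper":85,"travel":[-53,-8,0],"twist":[0,0,0]},{"gripper":85,"travel":[-50,-9,0],"twist":[0,0,0]}]'; python3 - <<'E'
from h import *
im=snap('scene','s1.png')
E
```

```text
time: 6.72
ee_pos: [0.4984, 0.2219, 0.2311]
tcp_rot: [-180.0, -0.0, 121.3]
wrist_force: [-0.2, 0.3, 0.4]
opening: 0.0601
grasp_force: 0.0
time: 8.22
ee_pos: [0.4367, -0.2556, 0.2313]
tcp_rot: [180.0, 0.0, 91.4]
wrist_force: [0.9, -0.0, -0.2]
opening: 0.0852
grasp_force: 0.0
```

View pics/s1.png

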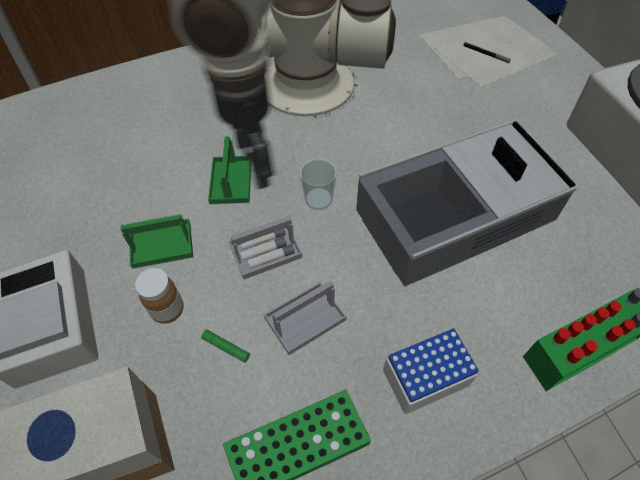

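The cover is fully open with the well uncovered, and the gripper hangs above the tray. Descending to grasp.

```bash
python3 -m crank '[{"gripper":60,"travel":[0,-1,30],"twist":[0,0,0]},{"gripper":60,"travel":[0,0,40],"twist":[0,0,0]},{"gripper":60,"travel":[0,0,40],"twist":[0,0,0]},{"gripper":60,"travel":[0,0,35],"twist":[0,0,0]},{"gripper":60,"travel":[0,0,20],"twist":[0,0,0]},{"gripper":60,"travel":[0,0,13],"twist":[0,0,0]},{"gripper":30,"travel":[0,0,0],"twist":[0,0,0]},{"gripper":18,"travel":[0,0,0],"twist":[0,0,0]},{"gripper":14,"travel":[0,0,0],"twist":[0,0,0]},{"gripper":10,"travel":[0,0,0],"twist":[0,0,0]},{"gripper":5,"travel":[0,0,0],"twist":[0,0,0]},{"gripper":3,"travel":[0,0,0],"twist":[0,0,0]}]' 60 && python3 -m crank '[{"gripper":3,"travel":[0,0,0],"twist":[0,0,0]},{"gripper":3,"travel":[0,0,0],"twist":[0,0,0]}]'
```

```text
time: 9.78
ee_pos: [0.4367, -0.2541, 0.0542]
tcp_rot: [179.9, 0.0, 91.4]
wrist_force: [1.1, 0.6, 5.4]
opening: 0.009
grasp_force: 59.4
time: 10.02
ee_pos: [0.4366, -0.2542, 0.0542]
tcp_rot: [179.9, 0.0, 91.4]
wrist_force: [1.4, 0.1, 6.1]
opening: 0.0091
grasp_force: 59.5
```

```bash
python3 -m crank '[{"gripper":3,"travel":[0,0,-3],"twist":[0,0,0]},{"gripper":3,"travel":[0,0,-5],"twist":[0,0,0]},{"gripper":3,"travel":[0,0,-9],"twist":[0,0,0]},{"gripper":3,"travel":[0,0,-14],"twist":[0,0,0]},{"gripper":3,"travel":[0,0,-18],"twist":[0,0,0]},{"gripper":3,"travel":[0,0,-20],"twist":[0,0,0]},{"gripper":3,"travel":[0,0,-20],"twist":[0,0,0]},{"gripper":3,"travel":[0,0,-20],"twist":[0,0,0]},{"gripper":3,"travel":[0,0,-16],"twist":[0,0,0]},{"gripper":3,"travel":[0,0,-10],"twist":[0,0,0]},{"gripper":3,"travel":[0,0,-5],"twist":[0,0,0]},{"gripper":3,"travel":[0,0,0],"twist":[0,0,0]}]' 60; python3 - <<'E'
from h import *
im=snap('scene','s2.png'); print(bot.get_obs()['torque'])
cv2.imwrite('pics/s2c.png',cv2.resize(cv2.cvtColor(im,4)[120:300,150:370],None,fx=3,fy=3))
E
```

```text
time: 11.52
ee_pos: [0.4361, -0.2539, 0.1932]
tcp_rot: [-180.0, -0.0, 91.4]
wrist_force: [0.3, -0.2, -4.0]
opening: 0.0087
grasp_force: 58.5
[-0.01987851  0.01056272 -0.00095399]
```

View pics/s2c.png

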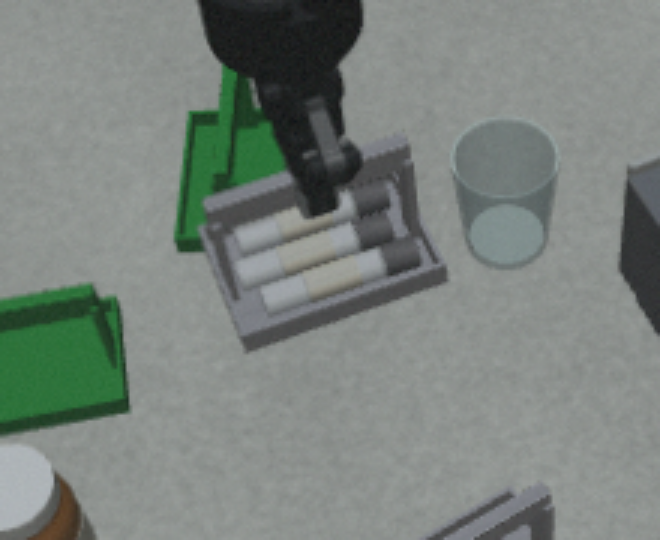

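The tray is held level at crop (320,240) with all three tubes inside. Carrying it over the well.

```bash
python3 -m crank '[{"gripper":3,"travel":[4,1,0],"twist":[0,0,-0.013]},{"gripper":3,"travel":[10,3,0],"twist":[0,0,0]},{"gripper":3,"travel":[16,4,0],"twist":[0,0,0]},{"gripper":3,"travel":[22,6,0],"twist":[0,0,0]},{"gripper":3,"travel":[27,7,0],"twist":[0,0,0]},{"gripper":3,"travel":[30,8,0],"twist":[0,0,0]},{"gripper":3,"travel":[30,8,0],"twist":[0,0,0]},{"gripper":3,"travel":[30,8,0],"twist":[0,0,0]},{"gripper":3,"travel":[30,7,0],"twist":[0,0,0]},{"gripper":3,"travel":[30,7,0],"twist":[0,0,0]},{"gripper":3,"travel":[27,6,0],"twist":[0,0,0]},{"gripper":3,"travel":[22,5,0],"twist":[0,0,0]}]' 60; python3 -m crank '[{"gripper":3,"travel":[15,4,0],"twist":[0,0,0]},{"gripper":3,"travel":[8,2,0],"twist":[0,0,0]},{"gripper":3,"travel":[4,1,0],"twist":[0,0,0]},{"gripper":3,"travel":[0,0,0],"twist":[0,0,0]},{"gripper":3,"travel":[0,0,0],"twist":[0,0,0]}]'
python3 - <<'E'
from h import *
im=snap('top','t3.png')
cv2.imwrite('pics/t3c.png',cv2.resize(cv2.cvtColor(im,4)[170:340,20:290],None,fx=2.9,fy=2.9))
E
```

```text
time: 13.08
ee_pos: [0.4954, 0.0287, 0.1933]
tcp_rot: [180.0, -0.0, 92.2]
wrist_force: [-0.1, -1.0, -3.7]
opening: 0.0092
grasp_force: 58.5
time: 13.7
ee_pos: [0.5016, 0.0533, 0.1933]
tcp_rot: [-180.0, 0.0, 92.1]
wrist_force: [0.1, -0.2, -4.3]
opening: 0.0088
grasp_force: 58.5
```

View pics/t3c.png

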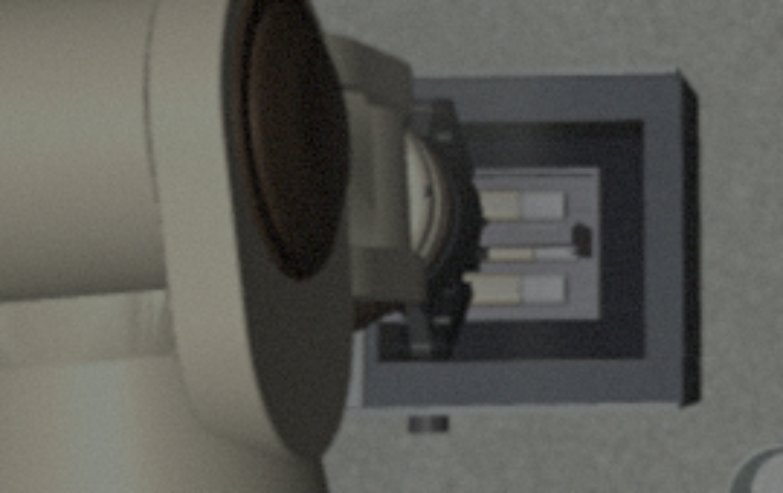

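The tray is centred over the well to within about 5 mm, with tubes in place. Correcting x and lowering.

```bash
python3 -m crank '[{"gripper":3,"travel":[0,2,5],"twist":[0,0,0]},{"gripper":3,"travel":[0,3,12],"twist":[0,0,0]},{"gripper":3,"travel":[0,0,20],"twist":[0,0,0]},{"gripper":3,"travel":[0,0,22],"twist":[0,0,0]},{"gripper":3,"travel":[0,0,20],"twist":[0,0,0]},{"gripper":3,"travel":[0,0,16],"twist":[0,0,0]},{"gripper":3,"travel":[0,0,10],"twist":[0,0,0]},{"gripper":3,"travel":[0,0,6],"twist":[0,0,0]},{"gripper":3,"travel":[0,0,4],"twist":[0,0,0]},{"gripper":3,"travel":[0,0,3],"twist":[0,0,0]},{"gripper":3,"travel":[0,0,3],"twist":[0,0,0]},{"gripper":3,"travel":[0,0,2],"twist":[0,0,0]}]' 60; python3 -m crank '[{"gripper":3,"travel":[0,0,1],"twist":[0,0,0]},{"gripper":3,"travel":[0,0,1],"twist":[0,0,0]},{"gripper":3,"travel":[0,0,1],"twist":[0,0,0]},{"gripper":3,"travel":[0,0,0],"twist":[0,0,0]}]'
```

```text
time: 15.25
ee_pos: [0.5067, 0.0539, 0.0703]
tcp_rot: [180.0, 0.0, 92.1]
wrist_force: [-0.6, 0.6, -3.8]
opening: 0.009
grasp_force: 58.5
time: 15.75
ee_pos: [0.5066, 0.0539, 0.0672]
tcp_rot: [-180.0, 0.0, 92.1]
wrist_force: [0.3, -0.5, -3.0]
opening: 0.009
grasp_force: 58.5
```

```bash
python3 -m crank '[{"gripper":3,"travel":[0,0,0.5],"twist":[0,0,0]},{"gripper":3,"travel":[0,0,0.5],"twist":[0,0,0]},{"gripper":3,"travel":[0,0,0.5],"twist":[0,0,0]},{"gripper":3,"travel":[0,0,0],"twist":[0,0,0]}]' 60
```

```text
time: 16.25
ee_pos: [0.5066, 0.054, 0.0662]
tcp_rot: [180.0, -0.0, 92.1]
wrist_force: [-2.8, -0.3, 2.1]
opening: 0.0088
grasp_force: 59.3
```

```bash
python3 -m crank '[{"gripper":20,"travel":[0,0,0],"twist":[0,0,0]},{"gripper":40,"travel":[0,0,0],"twist":[0,0,0]},{"gripper":40,"travel":[0,0,0],"twist":[0,0,0]},{"gripper":40,"travel":[0,0,-5],"twist":[0,0,0]},{"gripper":40,"travel":[0,0,-15],"twist":[0,0,0]},{"gripper":40,"travel":[0,0,-35],"twist":[0,0,0]},{"gripper":40,"travel":[0,0,-50],"twist":[0,0,0]},{"gripper":40,"travel":[0,0,-50],"twist":[0,0,0]},{"gripper":60,"travel":[0,0,-10],"twist":[0,0,-0.1745]},{"gripper":60,"travel":[0,0,0],"twist":[0,0,-0.1745]},{"gripper":60,"travel":[0,0,0],"twist":[0,0,-0.1745]},{"gripper":60,"travel":[0,0,0],"twist":[0,0,-0.1745]}]' 40; python3 -m crank '[{"gripper":60,"travel":[0,0,0],"twist":[0,0,-0.1745]},{"gripper":60,"travel":[0,0,0],"twist":[0,0,-0.1745]},{"gripper":60,"travel":[0,0,0],"twist":[0,0,-0.1745]},{"gripper":60,"travel":[0,0,0],"twist":[0,0,-0.1745]},{"gripper":60,"travel":[0,0,0],"twist":[0,0,-0.1745]},{"gripper":60,"travel":[0,0,0],"twist":[0,0,0]}]'
python3 - <<'E'
from h import *
im=snap('scene','s4.png')
cv2.imwrite('pics/s4c.png',cv2.resize(cv2.cvtColor(im,4)[80:300,320:600],None,fx=2.7,fy=2.7))
E
```

```text
time: 17.75
ee_pos: [0.5067, 0.054, 0.2321]
tcp_rot: [179.9, 0.0, 132.5]
wrist_force: [0.3, 0.1, -0.4]
opening: 0.0599
grasp_force: 0.0
time: 18.5
ee_pos: [0.5067, 0.0539, 0.2318]
tcp_rot: [180.0, 0.1, -177.9]
wrist_force: [1.0, 0.4, 0.3]
opening: 0.06
grasp_force: 0.0
```

View pics/s4c.png

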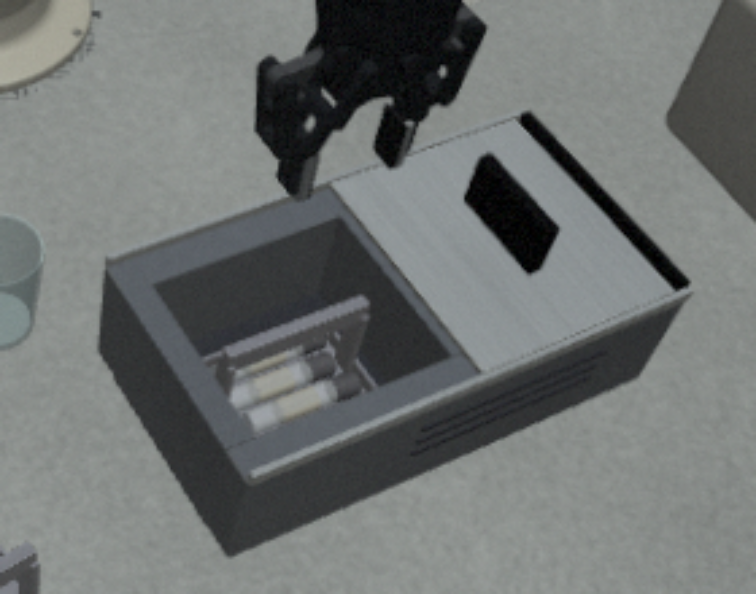

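The tray sits flat in the well with three tubes in it, and the cover is still fully open. Now to the cover handle.

```bash
python3 -m crank '[{"gripper":70,"travel":[0,30,0],"twist":[0,0,0]},{"gripper":70,"travel":[0,40,0],"twist":[0,0,0]},{"gripper":70,"travel":[0,40,0],"twist":[0,0,0]},{"gripper":70,"travel":[0,40,0],"twist":[0,0,0]},{"gripper":70,"travel":[0,17,0],"twist":[0,0,0]},{"gripper":70,"travel":[0,0,25],"twist":[0,0,0]},{"gripper":70,"travel":[0,0,35],"twist":[0,0,0]},{"gripper":70,"travel":[0,0,35],"twist":[0,0,0]},{"gripper":70,"travel":[0,0,15],"twist":[0,0,0]},{"gripper":30,"travel":[0,0,0],"twist":[0,0,0]},{"gripper":5,"travel":[0,0,0],"twist":[0,0,0]},{"gripper":5,"travel":[0,0,0],"twist":[0,0,0]}]' 40; python3 -m crank '[{"gripper":5,"travel":[0,0,0],"twist":[0,0,0]},{"gripper":5,"travel":[0,0,0],"twist":[0,0,0]}]'
```

```text
time: 20.05
ee_pos: [0.5011, 0.221, 0.1222]
tcp_rot: [180.0, 0.1, -177.9]
wrist_force: [0.2, -1.1, -0.3]
opening: 0.0156
grasp_force: 0.0
time: 20.3
ee_pos: [0.501, 0.221, 0.1222]
tcp_rot: [180.0, 0.1, -177.9]
wrist_force: [-0.5, -0.1, 6.1]
opening: 0.0114
grasp_force: 40.5
```

Slide shut: 170 mm.

```bash
python3 -m crank '[{"gripper":5,"travel":[0,-8,0],"twist":[0,0,0]},{"gripper":5,"travel":[0,-16,0],"twist":[0,0,0]},{"gripper":5,"travel":[0,-18,0],"twist":[0,0,0]},{"gripper":5,"travel":[0,-18,0],"twist":[0,0,0]},{"gripper":5,"travel":[0,-18,0],"twist":[0,0,0]},{"gripper":5,"travel":[0,-18,0],"twist":[0,0,0]},{"gripper":5,"travel":[0,-18,0],"twist":[0,0,0]},{"gripper":5,"travel":[0,-18,0],"twist":[0,0,0]},{"gripper":5,"travel":[0,-16,0],"twist":[0,0,0]},{"gripper":5,"travel":[0,-10,0],"twist":[0,0,0]},{"gripper":5,"travel":[0,-6,0],"twist":[0,0,0]},{"gripper":5,"travel":[0,0,0],"twist":[0,0,0]}]' 40; python3 -m crank '[{"gripper":5,"travel":[0,-2,0],"twist":[0,0,0]},{"gripper":5,"travel":[0,-2,0],"twist":[0,0,0]},{"gripper":5,"travel":[0,-2,0],"twist":[0,0,0]},{"gripper":5,"travel":[0,-1,0],"twist":[0,0,0]},{"gripper":5,"travel":[0,0,0],"twist":[0,0,0]}]'
```

```text
time: 21.8
ee_pos: [0.5078, 0.0564, 0.1222]
tcp_rot: [-180.0, 0.2, -177.9]
wrist_force: [3.1, -1.6, 5.9]
opening: 0.0117
grasp_force: 40.5
time: 22.42
ee_pos: [0.508, 0.0512, 0.1222]
tcp_rot: [179.8, 0.2, -177.8]
wrist_force: [3.2, 8.8, 5.3]
opening: 0.011
grasp_force: 40.5
```

```bash
python3 -m crank '[{"gripper":5,"travel":[0,-1,0],"twist":[0,0,0]},{"gripper":5,"travel":[0,-1,0],"twist":[0,0,0]},{"gripper":5,"travel":[0,0,0],"twist":[0,0,0]}]'; python3 -m crank '[{"gripper":5,"travel":[0,2,0],"twist":[0,0,0]},{"gripper":60,"travel":[0,0,0],"twist":[0,0,0]},{"gripper":60,"travel":[0,0,0],"twist":[0,0,0]},{"gripper":60,"travel":[0,0,0],"twist":[0,0,0]},{"gripper":60,"travel":[0,0,-20],"twist":[0,0,0]},{"gripper":60,"travel":[0,0,-40],"twist":[0,0,0]},{"gripper":60,"travel":[0,0,-40],"twist":[0,0,0]},{"gripper":60,"travel":[0,0,-40],"twist":[0,0,0]},{"gripper":60,"travel":[0,0,-20],"twist":[0,0,0]},{"gripper":60,"travel":[0,0,0],"twist":[0,0,0]}]'
python3 - <<'E'
from h import *
snap('scene','s5.png')
E
```

```text
time: 22.8
ee_pos: [0.508, 0.0511, 0.1222]
tcp_rot: [179.6, 0.2, -177.7]
wrist_force: [2.9, 21.4, 5.9]
opening: 0.011
grasp_force: 40.6
time: 24.05
ee_pos: [0.5073, 0.0498, 0.2819]
tcp_rot: [180.0, 0.1, -177.9]
wrist_force: [-0.6, -0.7, -0.5]
opening: 0.0598
grasp_force: 0.0
```

View pics/s5.png

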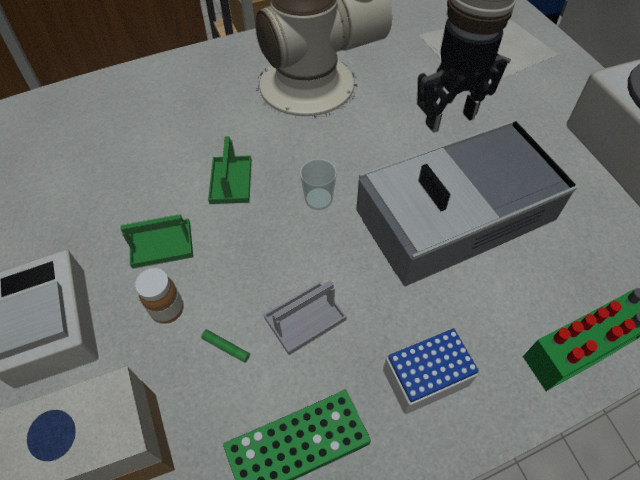

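The cover is fully shut, the gripper is clear above it, and everything else stands where it was. Handing in.

```bash
python3 -c "
from workcell import bot
print(bot.job_done())"
```

```text
the job is handed in; nothing more can be done
None
```

The job is handed in at about 24 s of the 70 s: the tray with its three tubes is on the well floor, the cover is shut against its stop, the gripper is clear, and the empty tray and other items show as untouched in the last picture.

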